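# Kit one power-supply set and latch its module on the probe stage

### The job

Make up one power-supply kit in the aluminium tray: seat the finned heat sink, the small round choke and the rectangular line filter flat in the pockets made for them. Only when these three are in, because closing the catches starts its programming, press the short flanged power module down on the sprung probe stage until the two spring catches snap over its end flanges and keep it down. Leave the wide choke and the long module where they lie: they belong to another model.

Things in the scene. Friction and masses are not known exactly. Their poses are not given: they have to be found in the camera images.
- heat_sink: Bare aluminium heat sink, 40 x 40 mm, 20 mm high: a 5 mm base plate with upright fins that run along its x axis. Grip it by the fin ends (fingers closing along its x) or across the outer fins. Origin at the centre of its underside, z up.
- choke: Small potted choke: black upright cylinder 40 mm in diameter, 24 mm high, with a copper winding showing on its top. Origin at the centre of its underside, z up. It belongs to the kit.
- line_filter: Line filter: plain steel box, 50 (its x) x 28 (its y) x 24 mm high, with two black terminal strips with brass screws on its top. Origin at the centre of its underside, z up.
- power_module: Short power module: aluminium base flange 62 (its x) x 38 (its y) x 4 mm under a black body 44 x 38 mm that rises to 20 mm, so the flange sticks out 9 mm at both x ends. Flat top that may be pressed. Origin at the centre of its underside, z up. Goes on the probe stage, length along the stage's x, either way round.
- wide_choke: Look-alike, not of this kit: choke like the small one but 54 mm in diameter, 24 mm high. Origin at the centre of its underside.
- long_module: Look-alike, not of this kit: module like the short one but 88 mm long (its x), 38 mm wide, 20 mm high. Origin at the centre of its underside.
- nest_sink: Heat sink's nest, fixed: grey block 86 x 86 x 16 mm, square pocket 48 x 48 mm, 10 mm deep (floor 6 mm above the origin), chamfered mouth. One of four cells standing two by two, 92 mm apart, in a shallow aluminium tray with a 15 mm rim; which cell is which changes; all have the same yaw. Origin: centre of the block's underside, 3 mm above the bench; x, y along the sides.
- nest_choke: Small choke's nest, fixed, another cell of the tray: the same 86 x 86 x 16 mm block with one round pocket 48 mm in diameter, 10 mm deep (floor 6 mm above the origin). Origin at the centre of the block's underside, 3 mm above the bench. (To the left of the tray a phone clamp stands 0.28 m high: swing in above it.)
- nest_filter: Line filter's nest, fixed, another cell of the tray: the same 86 x 86 x 16 mm block with one oblong pocket 58 mm (its x) x 36 mm (its y), 10 mm deep (floor 6 mm above the origin). Origin at the centre of the block's underside, 3 mm above the bench.
- probe_stage: Fixed, fourth cell. Black sprung pad, top 27 mm over the origin, sinks 17 mm (3 to 15 N), between four flared corner guides 41 mm high that leave 3 mm round the flange; open at the middle of its y sides. Sloped steel catches at both x ends snap over the flange once the module's underside is pressed below 12 mm over the origin; it then stays there. Origin: centre of underside, 3 mm above the bench.

How it is judged:
On the way, in this order (a step that is already met when the one before it is completed fails the run):
1. heat sink, small choke and line filter are seated in their nests and let go (horizontal distance between heat_sink and nest_sink below 0.009 m and z of heat_sink in the frame of nest_sink below 0.009 m and angle between each of heat_sink, choke, line_filter's own z axis and vertical below 0.1 rad and horizontal distance between choke and nest_choke below 0.009 m and z of choke in the frame of nest_choke below 0.009 m and horizontal distance between line_filter and nest_filter below 0.009 m and z of line_filter in the frame of nest_filter below 0.009 m and not (contact force between the fingers and heat_sink above 0.2 N) and not (contact force between the fingers and choke above 0.2 N) and not (contact force between the fingers and line_filter above 0.2 N)), for 0.2 s.
2. then the power module is pressed down on the probe stage until the catches hold it (horizontal distance between power_module and probe_stage below 0.008 m and z of power_module in the frame of probe_stage below 0.0155 m and angle between power_module's own z axis and vertical below 0.08 rad), for 0.3 s.
At the end, for the whole second after the job is handed in: Sink, small choke and filter flat in their own pockets (within 9 mm, under 3 mm above the floor, tilt < 0.1 rad); power module level under both catches (underside < 15.5 mm over the stage origin, within 8 mm, tilt < 0.08 rad); all at rest; look-alikes within 30 mm of their start (all of step 2 and horizontal distance between heat_sink and nest_sink below 0.009 m and z of heat_sink in the frame of nest_sink below 0.009 m and angle between each of heat_sink, choke, line_filter's own z axis and vertical below 0.1 rad and horizontal distance between choke and nest_choke below 0.009 m and z of choke in the frame of nest_choke below 0.009 m and horizontal distance between line_filter and nest_filter below 0.009 m and z of line_filter in the frame of nest_filter below 0.009 m and linear speed of each of heat_sink, choke, line_filter, power_module below 0.02 m/s and distance of each of wide_choke, long_module from where it was at the start of the episode below 0.03 m); the robot touches nothing.
It fails at once if a look-alike (wide choke or long module) was moved by more than 30 mm (distance of any of wide_choke, long_module from where it was at the start of the episode above 0.03 m).
It also fails if it takes over 96 s, if anything falls off the work surface, if the arm or the gripper's body presses on something with over 40 N, if the wrist force passes 120 N, or if a joint passes its speed limit or range.

### The arm

A 7-joint arm with a two-finger parallel gripper is mounted at the origin on a cart in front of the work surface, level with it; the furniture and walls round the work are solid. World frame = base frame: x ahead of the robot, y to its left, z up, the work surface at z = 0. Lengths are in m, angles in rad, forces in N, time in s.
With the tool pointing down it reaches from about 0.4 to 0.85 m from the base axis. Payload 4.5 kg.
Tool frame: the origin (TCP) lies on the centre line of the jaws, within the pads' length; the fingertips stand r.tip_extent ahead of it and the grasp point (between the pads) is the TCP (r.tip_extent is the distance from the TCP to the fingertips, in m); z points along the fingers, y is the line along which they close (so a half turn about z gives the same grasp; the last joint's range is limited). The gripper opens to 88 mm and grips with 3 to 60 N. Pads are 18 mm wide; open, the fingers measure 123 mm over their backs; the gripper's body (75 mm by 187 mm) begins 45 mm behind the grasp point.
Start: joints at [-1.199, 0.689, -0.195, 1.565, 0.157, 0.902, -0.215], TCP at [0.207, 0.59, 0.258] pointing down, gripper open.
Joint ranges: [-3.01, 3.01], [-0.46, 2.08], [-1.47, 1.51], [0.13, 2.56], [-1, 4.14], [0.04, 2.09], [-2.66, 2.66]. Speed limits (rad/s): [2.57, 2.57, 3.14, 3.14, 3.14, 3.14, 3.14].

### API

Orientations are given as a unit quaternion [x, y, z, w].
In Python, from plant import sensors, vision, finish_job, r gives the robot as it stands. The module is installed in compiled form; this text tells all that it offers.
- The arm moves only by the tool step_arm, never from a script. Its argument "steps" is a list of rows, each a list of 2 entries, a list of its own where there are three numbers: the shift along the tool's x, y, z in cm, then the turn, a rotation vector about the tool's x, y, z in degrees. A call has 1 to 12 rows; each row shifts and turns the commanded pose from where the row before left it, along the tool's axes as they then stand; what a row does not reach is not made up. A row lasts 1/8 s, in which the tool goes at most 62.5 mm and 10.7 degrees, less where a joint would pass 70% of its speed; a pose out of reach is approached as far as the arm can. A call with a gripper value outside its range is refused whole. "claw" is the opening, from -1 (shut) to 1 (fully open), set as the call begins (left out, the last holds). The fingers move at their own pace and stop on an object; "grip_force" is the grip in N (left out, the last holds). Time passes only in rows, so rows that do not move let the fingers close. It gives the time, the measured TCP pose, the force, the opening and the grip force at its end, in the units of the state.
- sensors.get_state(): the state, without advancing time (a new reading comes with each control period).
- vision.snapshot(name): name is "side" or "top" or "wrist"; returns a dict with "img" (480x640x3 uint8, red, green, blue), "fx", "fy", "cx", "cy" (pixels), "k1" (the pictures are not rectified: a ray, as slopes to the right and down, at radius r is drawn at 1 + k1 r^2 times it, then the intrinsics apply), "position" and "rotation" of the camera in the world. Camera axes: x right, y down, z forward; pixel columns grow to the right and rows downward; lengths in m; the calibration is good to about 2 mm. A picture is of the moment at which its call begins. There is no depth.
- finish_job(): hands the job in; it is judged then, once.
The state is a dict: "clock": time; "q": joint angles; "qd": joint speeds; "joint_torque": joint torques, N m; "tool_pos": TCP position; "eef_rot": TCP orientation; "contact_force": force on the tool from outside, world axes, zero at the start; "moment": the same for the moment, N m; "opening": opening from 0.0 (shut) to 1.0 (fully open); "finger_force": force on a finger pad.
Only numpy, scipy, OpenCV 4.12 (cv2) and the standard library are available. Lean on these libraries where they do the work, as an engineer would, in place of code of your own. Each camera call takes 0.05 s, during which the arm holds its last target. There are 200 camera calls.

## Working session

There is one attempt and no reset: what is moved stays moved. The work goes in short steps, Python scripts to look and compute and a tool call to move; the robot and the scene stay as the last step left them, time stands still between calls to the robot, and variables do not carry over. Pictures are saved under pics/ and viewed, at most 14 in all, crops included, and the job is handed in when it is done.

Besides the shell and the picture viewer there is one more tool, called after "Request:" as a command line: name --argument value ..., lists and objects as JSON in quotes. step_arm: Moves the arm, as the interface text tells. Its arguments: {"type":"object","properties":{"steps":{"type":"array"},"claw":{"type":"number"},"grip_force":{"type":"number"}},"required":["steps"]}

```bash
mkdir -p pics
python3 - <<'E'
from plant import sensors, vision, r
import cv2,numpy as np
s=sensors.get_state();print({k:np.round(v,3) for k,v in s.items()}, r.tip_extent)
for n in("top","side"):
    c=vision.snapshot(n);cv2.imwrite(f"pics/{n}0.png",c["img"][:,:,::-1])
    print(n,{k:np.round(v,4) for k,v in c.items() if k!="img"})
E
```

```text
{'clock': np.float64(0.0), 'q': array([-1.199,  0.69 , -0.195,  1.566,  0.157,  0.903, -0.215]), 'qd': array([ 0.001,  0.001,  0.   , -0.   ,  0.001, -0.002, -0.001]), 'joint_torque': array([-0.0000e+00, -5.2756e+01, -1.2660e+00, -1.5342e+01, -5.3000e-02,
        6.0000e-03,  0.0000e+00]), 'tool_pos': array([0.207, 0.589, 0.257]), 'eef_rot': array([ 0.168,  0.986, -0.001, -0.   ]), 'contact_force': array([ 0.318, -0.348, -0.401]), 'moment': array([-0.007,  0.056, -0.01 ]), 'finger_force': np.float64(0.0), 'opening': np.float64(1.002)} 0.019
top {'fx': np.float64(469.3035), 'fy': np.float64(469.3035), 'cx': np.float64(324.4301), 'cy': np.float64(236.7327), 'k1': np.float64(0.0336), 'position': array([ 0.408 , -0.1407,  0.868 ]), 'rotation': array([ 0.7095, -0.6991,  0.0679, -0.0573])}
side {'fx': np.float64(494.8648), 'fy': np.float64(494.8648), 'cx': np.float64(319.4446), 'cy': np.float64(234.3063), 'k1': np.float64(-0.0612), 'position': array([ 0.5704, -0.8642,  0.6864]), 'rotation': array([ 0.9123, -0.0121, -0.0054, -0.4093])}
```

View pics/top0.png

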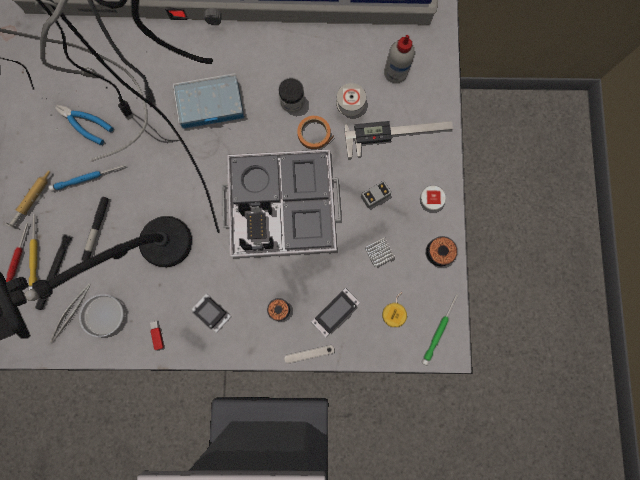

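View pics/side0.png

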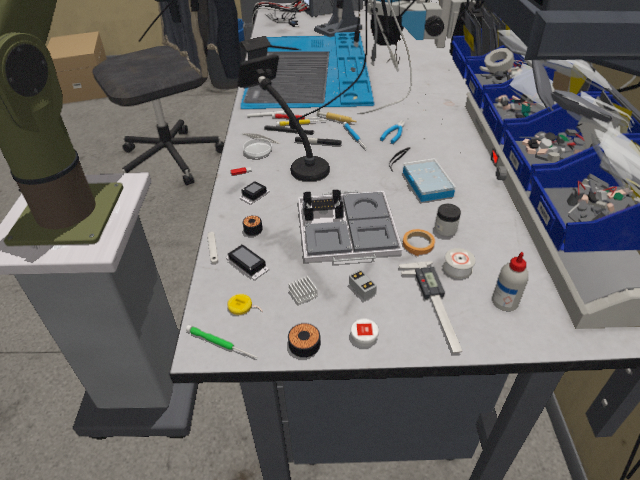

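```bash
cat > h.py <<'E'
from plant import sensors, vision, r
import cv2,numpy as np
from scipy.spatial.transform import Rotation as R
def snap(n,f=None):
    c=vision.snapshot(n)
    if f: cv2.imwrite(f"pics/{f}.png",c["img"][:,:,::-1])
    return c
def K(c): return np.array([[c["fx"],0,c["cx"]],[0,c["fy"],c["cy"]],[0,0,1.]])
def pos(c,px,z):
    p=cv2.undistortPoints(np.float64(px).reshape(-1,1,2),K(c),np.array([c["k1"],0,0,0]))[:,0]
    d=R.from_quat(c["rotation"]).apply(np.c_[p,np.ones(len(p))]); o=np.array(c["position"])
    return o+d*((z-o[2])/d[:,2])[:,None]
def go(x,y,z,yaw=None,s=None):
    """shift in tool cm and turn deg about tool z to reach target; yaw = world direction (deg) of closing axis, mod 180"""
    s=s or sensors.get_state(); q=R.from_quat(s["eef_rot"])
    d=q.inv().apply(np.array([x,y,z])-s["tool_pos"])*100
    t=0
    if yaw is not None:
        v=q.apply([0,1,0]); a=np.degrees(np.arctan2(v[1],v[0])); t=-((yaw-a+90)%180-90)
    return np.round(d,2),np.round(t,1)
E
python3 - <<'E'
from h import *
c=snap("top");s=sensors.get_state()
P=dict(sink=(379,252,.02),choke=(278,310,.024),wide=(442,251,.024),filt=(376,194,.024),mod=(211,313,.02),long=(335,312,.02),Nch=(255,178,.019),Nfi=(304,178,.019),Nsi=(307,226,.019),St=(257,228,.03))
for k,(u,v,z) in P.items():print(k,np.round(pos(c,[[u,v]],z),3)[0][:2])
q=R.from_quat(s["eef_rot"]).as_matrix();print(q.round(3))
w=snap("wrist");print(R.from_quat(w["rotation"]).as_matrix().round(3),w["position"],w["fx"],s["tool_pos"])
print("to tray", go(.44,-.02,.40),go(.33,0,.42))
E
```

```text
sink [ 0.533 -0.253]
choke [ 0.426 -0.072]
wide [ 0.536 -0.367]
filt [ 0.641 -0.247]
mod [0.419 0.047]
long [ 0.424 -0.173]
Nch [ 0.67  -0.021]
Nfi [ 0.671 -0.113]
Nsi [ 0.58 -0.12]
St [ 0.572 -0.03 ]
[[-0.944  0.331 -0.   ]
 [ 0.331  0.944 -0.001]
 [-0.    -0.001 -1.   ]]
[[ 0.332  0.903  0.274]
 [ 0.943 -0.317 -0.098]
 [-0.002  0.291 -0.957]] [0.13678652 0.61517466 0.38422225] 358.40852865385943 [0.20701438 0.58925207 0.25712246]
to tray (array([-42.17, -49.79, -14.22]), np.int64(0)) (array([-31.13, -51.55, -16.22]), np.int64(0))
```

Request:
step_arm --steps '[[[0,0,-5],[0,0,0]],[[0,0,-5],[0,0,0]],[[0,0,-5],[0,0,0]],[[0,0,-5],[0,0,0]]]' --claw 1

```text
clock: 0.7
tool_pos: [0.207, 0.5893, 0.4593]
eef_rot: [0.168, 0.986, -0.0, 0.0]
contact_force: [0.2, 1.1, -0.5]
opening: 1.001
finger_force: 0.0
```

Request:
step_arm --steps '[[[-3.5,-4.1,0],[0,0,0]],[[-3.5,-4.1,0],[0,0,0]],[[-3.5,-4.1,0],[0,0,0]],[[-3.5,-4.1,0],[0,0,0]],[[-3.5,-4.1,0],[0,0,0]],[[-3.5,-4.1,0],[0,0,0]],[[-3.5,-4.1,0],[0,0,0]],[[-3.5,-4.1,0],[0,0,0]],[[-3.5,-4.1,0],[0,0,0]],[[-3.5,-4.1,0],[0,0,0]],[[-3.5,-4.1,0],[0,0,0]],[[-3.5,-4.1,0],[0,0,0]]]'

```text
clock: 2.2
tool_pos: [0.4406, -0.0153, 0.4578]
eef_rot: [0.168, 0.986, 0.0, 0.0]
contact_force: [0.6, 0.6, 0.2]
opening: 0.996
finger_force: 0.0
```

Run:
```python
from h import *
import pickle
c=snap("wrist","w1");pickle.dump(c,open("w1.pkl","wb"))
t=snap("top","top1")
im=t["img"][140:270,215:400][:,:,::-1];cv2.imwrite("pics/tray.png",cv2.resize(im,None,fx=4,fy=4,interpolation=cv2.INTER_CUBIC))
```

```text
(no output)
```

View pics/w1.png

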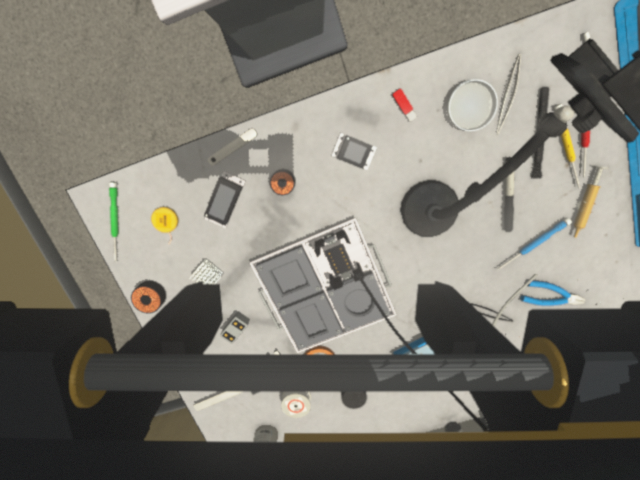

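Run:
```python
from h import *
print(go(.426,-.072,.20,30))
```

```text
(array([-0.31, -5.35, 25.77]), np.float64(40.0))
```

View pics/tray.png

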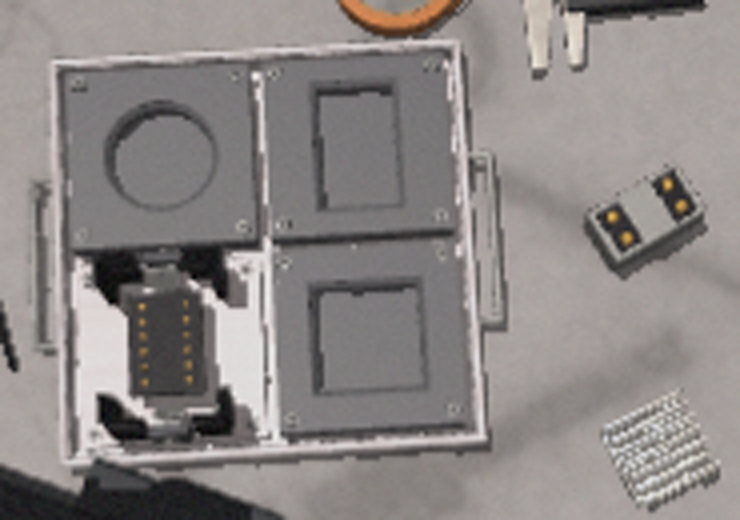

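Run:
```python
from h import *
c=snap("top")
f=lambda p,z:pos(c,np.array(p,float).reshape(-1,2)/4+[215-.375,140-.375],z)[:,:2]
n=f([(160,155),(357.5,144.5),(367.5,338),(170,348.5)],.019);print(n.round(4))
for a,b in((0,1),(3,2),(0,3),(1,2)):
    d=n[b]-n[a];print(np.hypot(*d),np.degrees(np.arctan2(d[1],d[0])))
q=f([(612,216),(627,238),(668,185),(682,205)],.0245);print("filt",q.mean(0),[np.degrees(np.arctan2(*(q[j]-q[i])[::-1])) for i,j in((0,2),(1,3),(0,1),(2,3))])
q=f([(600,432),(682,388),(720,465),(650,508)],.018);print("sink",q.mean(0),[np.degrees(np.arctan2(*(q[j]-q[i])[::-1])) for i,j in((0,1),(3,2),(0,3),(1,2))])
```

```text
[[ 0.669  -0.0202]
 [ 0.6759 -0.1125]
 [ 0.5832 -0.119 ]
 [ 0.5767 -0.0284]]
0.0925212211946029 -85.73432689973095
0.09087208633667378 -85.9315747746177
0.09261125068762686 -174.95208341974362
0.09291625642640597 -175.97192888883185
filt [ 0.64445012 -0.24798203] [np.float64(-59.577650629999226), np.float64(-57.664924083739216), np.float64(-146.33632172153656), np.float64(-145.90027234349495)]
sink [ 0.53414927 -0.25533023] [np.float64(-60.84670574962558), np.float64(-57.81360654774588), np.float64(-146.75735283655746), np.float64(-154.35511156000626)]
```

Request:
step_arm --steps '[[[0,-1.8,4.3],[0,0,0]],[[0,-1.8,4.3],[0,0,0]],[[-0.3,-1.8,4.3],[0,0,0]],[[0,0,3.3],[0,0,10]],[[0,0,3.3],[0,0,10]],[[0,0,3.3],[0,0,10]],[[0,0,3.0],[0,0,10]],[[0,0,0],[0,0,0]]]'

```text
clock: 3.35
tool_pos: [0.4241, -0.064, 0.1985]
eef_rot: [0.493, 0.87, -0.001, -0.002]
contact_force: [0.3, -0.5, 0.5]
opening: 1.003
finger_force: 0.0
```

Run:
```python
from h import *
import pickle
c=snap("wrist","w2");pickle.dump(c,open("w2.pkl","wb"))
```

```text
(no output)
```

View pics/w2.png

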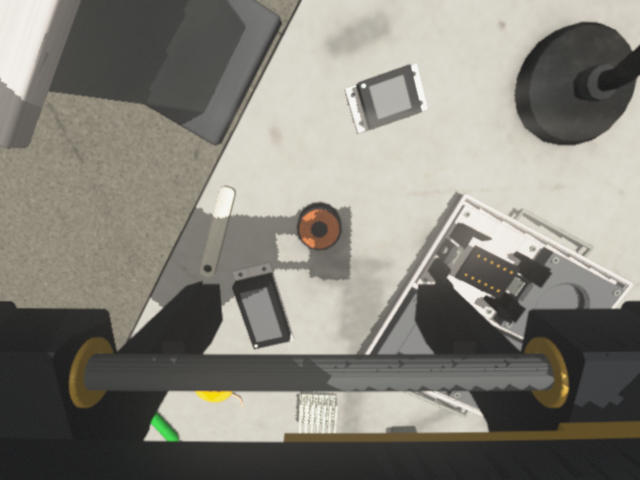

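Run:
```python
from h import *
import pickle
c=pickle.load(open("w2.pkl","rb"));im=c["img"]
hsv=cv2.cvtColor(im,cv2.COLOR_RGB2HSV)
m=((hsv[...,1]>110)&(hsv[...,0]<18)&(hsv[...,2]>60)).astype(np.uint8);m[:190]=0;m[270:]=0;m[:,:280]=0;m[:,360:]=0
ct=max(cv2.findContours(m,0,2)[0],key=cv2.contourArea);(u,v),rad=cv2.minEnclosingCircle(ct);print(u,v,rad)
p=pos(c,[[u,v]],.024)[0];print("choke",p)
# module: corners of body+flange visible, by hand from picture, body top face z=.02 / flange z=.004
b=pos(c,[[357,80],[415,66],[426,108],[367,128]],.02);print(b.mean(0),b[:,:2].round(4).tolist())
fl=pos(c,[[345,90],[415,64],[427,109],[360,133]],.004);print(fl.mean(0),fl[:,:2].round(4).tolist())
print(go(p[0],p[1],.034))
cv2.imwrite("pics/mod.png",cv2.resize(im[50:145,330:440,::-1],None,fx=5,fy=5,interpolation=2))
```

```text
318.5361328125 228.70404052734375 19.813278198242188
choke [ 0.42873193 -0.07082906  0.024     ]
[0.42260764 0.05266653 0.02      ] [[0.3928, 0.0485], [0.4263, 0.0806], [0.4519, 0.0596], [0.4195, 0.022]]
[0.42272111 0.05102516 0.004     ] [[0.3887, 0.0393], [0.4275, 0.086], [0.4565, 0.0624], [0.4182, 0.0164]]
(array([-0.77,  0.02, 16.55]), np.int64(0))
```

View pics/mod.png

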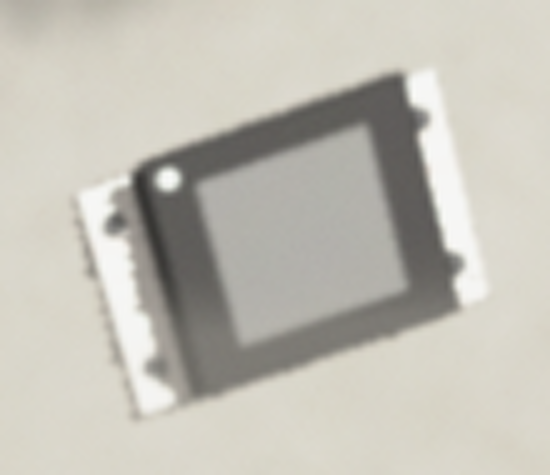

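Request:
step_arm --steps '[[[-0.8,0,4],[0,0,0]],[[0,0,4],[0,0,0]],[[0,0,4],[0,0,0]],[[0,0,3],[0,0,0]],[[0,0,1.6],[0,0,0]],[[0,0,0],[0,0,0]]]'

```text
clock: 4.15
tool_pos: [0.4364, -0.0717, 0.0541]
eef_rot: [0.495, 0.869, 0.001, -0.005]
contact_force: [0.8, -0.7, 0.3]
opening: 1.001
finger_force: 0.0
```

Request:
step_arm --steps '[[[0,0,0],[0,0,0]],[[0,0,0],[0,0,0]],[[0,0,0],[0,0,0]],[[0,0,0],[0,0,0]],[[0,0,0],[0,0,0]]]' --claw -1 --grip_force 25

```text
clock: 4.78
tool_pos: [0.435, -0.0724, 0.0536]
eef_rot: [0.495, 0.869, -0.0, -0.005]
contact_force: [0.8, -0.0, -0.5]
opening: 0.458
finger_force: 0.0
```

Run:
```python
from h import *
import pickle
c=pickle.load(open("w2.pkl","rb"))
f=lambda p,z:pos(c,np.array(p,float)/5+[330-.4,50-.4],z)
for p,z in(([(140,160),(400,72),(462,305),(198,397)],.02),([(75,195),(430,68),(488,298),(138,418)],.004)):
    q=f(p,z)[:,:2];print("module",q.mean(0),[np.degrees(np.arctan2(*(q[j]-q[i])[::-1])).round(1) for i,j in((0,1),(3,2),(0,3),(1,2))],np.hypot(*(q[1]-q[0])),np.hypot(*(q[3]-q[0])))
t=c  # nests in grid
ctr=np.array([.6262,-.0700]);a=np.radians(4.5);ux=np.array([np.cos(a),np.sin(a)]);uy=np.array([-ux[1],ux[0]])
N={k:ctr+.046*(i*ux+j*uy) for k,i,j in(("choke",1,1),("filt",1,-1),("sink",-1,-1),("stage",-1,1))}
print(N);s=sensors.get_state();print(s["tool_pos"],s["opening"],go(*N["choke"],s["tool_pos"][2]))
```

```text
module [0.42184402 0.05146881] [np.float64(48.7), np.float64(49.8), np.float64(-42.8), np.float64(-39.4)] 0.04237051666553475 0.03761309408669359
module [0.42208628 0.05104683] [np.float64(49.6), np.float64(49.5), np.float64(-41.3), np.float64(-40.0)] 0.061343726372714194 0.037844300827828074
{'choke': array([ 0.66844908, -0.02053268]), 'filt': array([ 0.67566732, -0.11224908]), 'sink': array([ 0.58395092, -0.11946732]), 'stage': array([ 0.57673268, -0.02775092])}
[ 0.43503023 -0.07237599  0.05356799] 0.4581873200127178 (array([-7.44, 22.72, -0.2 ]), np.int64(0))
```

Request:
step_arm --steps '[[[0.7,0,0],[0,0,0]],[[0,0,0.7],[0,0,0]],[[0,0,0.7],[0,0,0]],[[0,0,0.7],[0,0,0]],[[0,0,0],[0,0,0]],[[0,0,0],[0,0,0]]]' --claw 1

```text
clock: 5.52
tool_pos: [0.4381, -0.0674, 0.0381]
eef_rot: [0.495, 0.869, -0.003, -0.011]
contact_force: [-0.0, 0.4, -0.4]
opening: 0.999
finger_force: 0.0
```

Run:
```python
from h import *
s=sensors.get_state();print(s["q"].round(3),s["opening"],R.from_quat(s["eef_rot"]).as_matrix().round(3)[2],go(.4287,-.0708,.033))
```

```text
[ 0.029  0.919  0.039  2.223 -1.     0.043  1.587] 0.9992675490676983 [ 0.017 -0.016 -1.   ] (array([ 0.18, -0.97,  0.53]), np.int64(0))
```

Request:
step_arm --steps '[[[0,0,-3],[0,0,0]],[[0,0,-4],[0,0,0]],[[0,0,-4],[0,0,0]],[[0,0,-4],[0,0,-10]],[[0,0,0],[0,0,-10]],[[0,0,0],[0,0,-10]],[[0,0,0],[0,0,-10]],[[0,0,0],[0,0,-10]],[[0,0,0],[0,0,-10]],[[0,0,0],[0,0,-10]],[[0,0,0],[0,0,-10]]]'

```text
clock: 6.9
tool_pos: [0.4411, -0.0683, 0.1883]
eef_rot: [-0.182, 0.983, 0.005, -0.01]
contact_force: [-0.3, 0.3, 0.2]
opening: 1.001
finger_force: 0.0
```

Run:
```python
from h import *
s=sensors.get_state();print(s["q"].round(3),R.from_quat(s["eef_rot"]).as_matrix().round(3),go(.4287,-.0708,.10,110))
```

```text
[-0.07   0.609  0.196  2.15  -0.282  0.429  2.288] [[-0.934 -0.357 -0.022]
 [-0.358  0.934  0.007]
 [ 0.018  0.014 -1.   ]] (array([1.08, 0.09, 8.85]), np.float64(0.9))
```

Request:
step_arm --steps '[[[0,0,0],[0,0,10]],[[0,0,0],[0,0,10]],[[0,0,0],[0,0,9]],[[0,0,0],[0,6,0]],[[0,0,0],[0,0,0]]]' --claw 0.35

```text
clock: 7.52
tool_pos: [0.4429, -0.0685, 0.1879]
eef_rot: [0.072, 0.995, 0.006, -0.062]
contact_force: [-0.3, -0.2, 0.3]
opening: 0.673
finger_force: 0.0
```

Run:
```python
from h import *
s=sensors.get_state();print(s["q"].round(3),s["opening"],R.from_quat(s["eef_rot"]).as_matrix().round(3),go(.4287,-.0708,.07,80.6),go(.4287,-.0708,.032,80.6))
```

```text
[-0.178  0.669  0.388  2.066 -0.423  0.616  1.941] 0.6730165122253011 [[-0.982  0.144 -0.123]
 [ 0.143  0.99   0.021]
 [ 0.125  0.003 -0.992]] (array([-0.12, -0.47, 11.87]), np.float64(1.1)) (array([-0.59, -0.48, 15.64]), np.float64(1.1))
```

Request:
step_arm --steps '[[[0,-0.5,3],[0,0,0]],[[0,0,3],[0,0,0]],[[-0.1,0,3],[0,0,0]],[[-0.2,0,3],[0,0,0]],[[-0.2,0,2],[0,0,0]],[[-0.1,0,1.6],[0,0,0]],[[0,0,0],[0,0,0]]]'

```text
clock: 8.4
tool_pos: [0.4259, -0.0708, 0.0323]
eef_rot: [0.073, 0.995, 0.006, -0.064]
contact_force: [0.0, 0.1, 0.8]
opening: 0.674
finger_force: 0.0
```

Run:
```python
from h import *
s=sensors.get_state();print(s["q"].round(3),R.from_quat(s["eef_rot"]).as_matrix().round(3)[:,2],go(.4287,-.0708,.032,80.6))
```

```text
[-0.003  0.944  0.116  2.164 -0.579  0.197  2.074] [-0.127  0.022 -0.992] (array([-0.28,  0.04, -0.  ]), np.float64(1.0))
```

Request:
step_arm --steps '[[[-0.5,0,0],[0,0,0]],[[0,0,0],[0,0,0]]]'

```text
clock: 8.65
tool_pos: [0.4331, -0.0717, 0.0326]
eef_rot: [0.073, 0.995, 0.006, -0.062]
contact_force: [-0.0, -0.6, 0.4]
opening: 0.679
finger_force: 0.0
```

Request:
step_arm --steps '[[[0,0,0],[0,0,0]],[[0,0,0],[0,0,0]],[[0,0,0],[0,0,0]],[[0,0,0],[0,0,0]],[[0,0,0],[0,0,0]]]' --claw -1 --grip_force 30

```text
clock: 9.28
tool_pos: [0.432, -0.0715, 0.0322]
eef_rot: [0.073, 0.995, 0.006, -0.063]
contact_force: [1.3, -0.1, 5.7]
opening: 0.432
finger_force: 30.0
```

Request:
step_arm --steps '[[[0.5,0,-4],[0,0,0]],[[0.5,0,-4],[0,0,0]],[[0.4,0,-3],[0,0,0]],[[0,0,0],[0,-7.2,0]],[[0,0,0],[0,0,0]]]'

```text
clock: 9.9
tool_pos: [0.4297, -0.0714, 0.1432]
eef_rot: [0.073, 0.997, 0.003, -0.003]
contact_force: [-0.3, 0.6, -0.7]
opening: 0.429
finger_force: 30.0
```

Run:
```python
from h import *
s=sensors.get_state();print(s["q"].round(3),s["opening"],R.from_quat(s["eef_rot"]).as_matrix().round(3)[:,2],go(.6685,-.0205,.13))
```

```text
[-0.073  0.696  0.219  2.232 -0.566  0.272  2.07 ] 0.42944108216954247 [-0.005  0.005 -1.   ] (array([-22.89,   8.52,   1.23]), np.int64(0))
```

Request:
step_arm --steps '[[[-4,1.5,0],[0,3.7,0]],[[-4,1.5,0],[0,3.5,0]],[[-4,1.5,0],[0,0,0]],[[-4,1.5,0],[0,0,0]],[[-4,1.5,0],[0,0,0]],[[-3,1,0],[0,0,0]],[[0,0,0],[0,0,0]]]'

```text
clock: 10.78
tool_pos: [0.6719, -0.0198, 0.1195]
eef_rot: [0.071, 0.995, 0.006, -0.065]
contact_force: [-0.7, -0.5, -0.9]
opening: 0.432
finger_force: 30.0
```

Run:
```python
from h import *
s=sensors.get_state();print(s["q"].round(3),s["opening"],R.from_quat(s["eef_rot"]).as_matrix().round(3)[:,2],go(.6715,-.021,.06),go(.6715,-.021,.041))
snap("side","s1");snap("wrist","w3")
```

```text
[-0.232  1.018  0.444  1.393 -0.478  0.973  1.777] 0.4315201101629091 [-0.128  0.021 -0.992] (array([-0.74, -0.13,  5.9 ]), np.int64(0)) (array([-0.99, -0.14,  7.78]), np.int64(0))
```

View pics/w3.png

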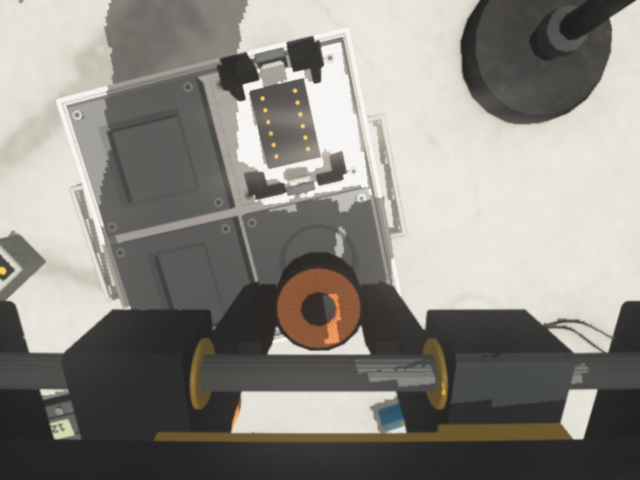

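Run:
```python
from h import *
c=snap("wrist")
print("held",pos(c,[[318.5,307]],.1115))
q=pos(c,[[77,116],[188,87],[112,226],[219,203],[251,225],[361,198]],.019)[:,:2];print(q.round(4).tolist(),"sinkN",q[:4].mean(0))
print([np.degrees(np.arctan2(*(q[j]-q[i])[::-1])).round(1) for i,j in((1,0),(3,2),(0,2),(1,3),(5,4))])
```

```text
held [[ 0.66645169 -0.01983896  0.1115    ]]
[[0.5512, -0.1598], [0.5449, -0.0851], [0.6243, -0.1538], [0.6198, -0.0793], [0.6374, -0.0609], [0.6302, 0.014]] sinkN [ 0.5850774  -0.11947909]
[np.float64(-85.2), np.float64(-86.5), np.float64(4.7), np.float64(4.4), np.float64(-84.6)]
```

Request:
step_arm --steps '[[[-0.9,-0.1,2.5],[0,0,0]],[[-0.2,0,2],[0,0,0]],[[-0.1,0,1.5],[0,0,0]],[[-0.1,0,0.8],[0,0,0]],[[0,0,0.5],[0,0,0]],[[0,0,0.4],[0,0,0]],[[0,0,0],[0,0,0]]]'

```text
clock: 11.8
tool_pos: [0.6737, -0.0221, 0.0434]
eef_rot: [0.073, 0.995, 0.006, -0.063]
contact_force: [-0.5, -0.7, -1.0]
opening: 0.427
finger_force: 30.0
```

Request:
step_arm --steps '[[[0,0,0],[0,0,0]],[[0,0,0],[0,0,0]],[[0,0,0],[0,0,0]]]' --claw 0.4

```text
clock: 12.18
tool_pos: [0.6738, -0.0222, 0.0436]
eef_rot: [0.073, 0.995, 0.006, -0.063]
contact_force: [0.5, -0.2, 0.3]
opening: 0.696
finger_force: 0.0
```

Request:
step_arm --steps '[[[0.4,0,-3],[0,0,0]],[[0.4,0,-4],[0,0,0]],[[0.5,0,-4],[0,-7.2,0]],[[0,0,0],[0,0,0]]]'

```text
clock: 12.68
tool_pos: [0.6752, -0.0231, 0.158]
eef_rot: [0.073, 0.997, 0.002, 0.002]
contact_force: [0.3, 0.0, -0.3]
opening: 0.704
finger_force: 0.0
```

Run:
```python
from h import *
s=sensors.get_state();print(s["q"].round(3),R.from_quat(s["eef_rot"]).as_matrix().round(3)[:,2],go(.6445,-.248,.20,-58.6),go(.6445,-.248,.20,31.4))
snap("side","s2");snap("wrist","w4")
```

```text
[-0.255  0.92   0.452  1.506 -0.497  0.828  1.805] [ 0.004  0.003 -1.   ] (array([ -0.27, -22.68,  -4.29]), np.float64(-39.8)) (array([ -0.27, -22.68,  -4.29]), np.float64(50.2))
```

View pics/w4.png

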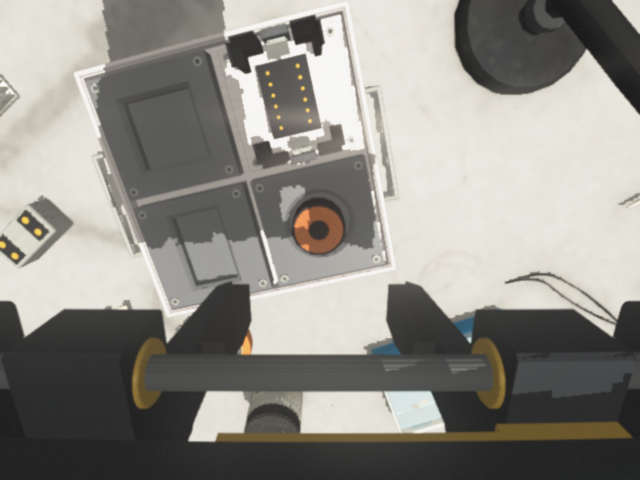

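Request:
step_arm --steps '[[[0,-4.5,-0.8],[0,0,0]],[[0,-4.5,-0.8],[0,0,0]],[[0,-4.5,-0.8],[0,0,0]],[[0,-4.6,-0.8],[0,0,0]],[[-0.3,-4.6,-0.8],[0,0,0]],[[0,0,0],[0,0,10]],[[0,0,0],[0,0,10]],[[0,0,0],[0,0,10]],[[0,0,0],[0,0,10]],[[0,0,0],[0,0,10]],[[0,0,0],[0,0,0]]]'

```text
clock: 14.15
tool_pos: [0.6445, -0.2474, 0.1912]
eef_rot: [0.486, 0.874, 0.001, -0.003]
contact_force: [0.3, 0.1, 0.3]
opening: 0.696
finger_force: 0.0
```

Run:
```python
from h import *
import pickle
s=sensors.get_state();print(s["q"].round(3),R.from_quat(s["eef_rot"]).as_matrix().round(3)[:,2],go(.6445,-.248,.032,31.4))
pickle.dump(snap("wrist","w5"),open("w5.pkl","wb"))
```

```text
[-0.006  0.953  0.672  1.426 -0.651  0.998  1.376] [-0.005  0.004 -1.   ] (array([-0.15, -0.  , 15.92]), np.float64(0.4))
```

View pics/w5.png

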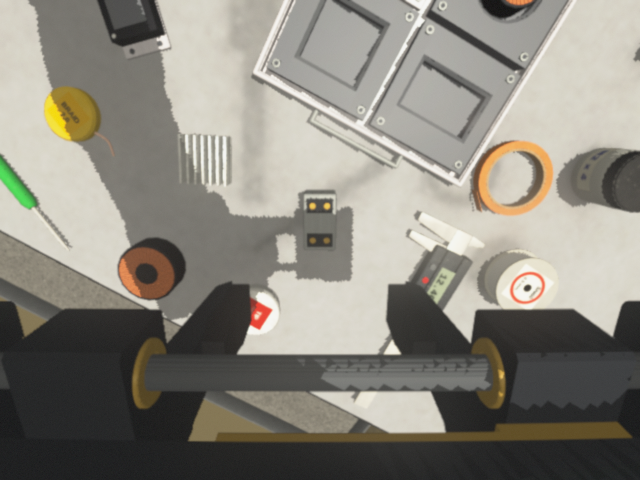

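Run:
```python
from h import *
import pickle
c=pickle.load(open("w5.pkl","rb"))
q=pos(c,[[312,205.5],[327,205.5],[312,240],[327,240]],.0245)[:,:2];p=q.mean(0)
print("filt",p,[np.degrees(np.arctan2(*(q[j]-q[i])[::-1])).round(1) for i,j in((0,2),(1,3))],go(*p,.032))
g=cv2.cvtColor(c["img"],cv2.COLOR_RGB2GRAY)[120:200,165:245];cv2.imwrite("pics/sink.png",cv2.resize(g,None,fx=7,fy=7,interpolation=2))
```

```text
filt [ 0.646188   -0.24710497] [np.float64(-58.5), np.float64(-57.8)] (array([-0.14,  0.19, 15.95]), np.int64(0))
```

View pics/sink.png

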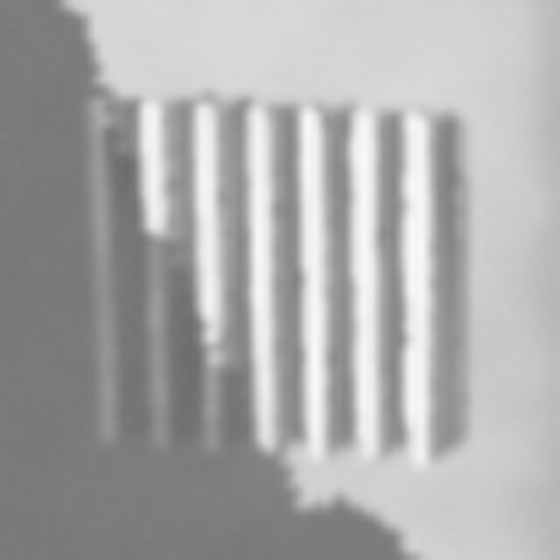

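Request:
step_arm --steps '[[[-0.1,0.2,4],[0,0,0]],[[0,0,4],[0,0,0]],[[0,0,4],[0,0,0]],[[0,0,2.5],[0,0,0]],[[0,0,1.4],[0,0,0]],[[0,0,0],[0,0,0]]]'

```text
clock: 14.95
tool_pos: [0.6466, -0.2471, 0.0339]
eef_rot: [0.487, 0.873, 0.001, -0.002]
contact_force: [-0.2, -0.6, 1.1]
opening: 0.697
finger_force: 0.0
```

Request:
step_arm --steps '[[[0,0,0],[0,0,0]],[[0,0,0],[0,0,0]],[[0,0,0],[0,0,0]],[[0,0,0],[0,0,0]],[[0,0,0],[0,0,0]]]' --claw -1 --grip_force 30

```text
clock: 15.58
tool_pos: [0.6469, -0.2472, 0.0348]
eef_rot: [0.488, 0.873, 0.001, -0.001]
contact_force: [-1.1, 0.5, 3.9]
opening: 0.314
finger_force: 30.0
```

Run:
```python
from h import *
import pickle
c=pickle.load(open("w5.pkl","rb"))
q=pos(c,np.array([[98,100],[108,445],[418,105],[422,460]])/7+[164.57,119.57],.02)[:,:2]
print("sink",q.mean(0),[np.degrees(np.arctan2(*(q[j]-q[i])[::-1])).round(1) for i,j in((0,1),(2,3),(0,2),(1,3))],np.hypot(*(q[1]-q[0])),np.hypot(*(q[2]-q[0])))
s=sensors.get_state();print(s["tool_pos"],s["opening"],go(.6757,-.1122,.14,94.5))
```

```text
sink [ 0.53644894 -0.25335845] [np.float64(-62.7), np.float64(-61.7), np.float64(30.6), np.float64(28.9)] 0.03987916341932826 0.03700113359947907
[ 0.64688564 -0.24719166  0.03481348] 0.3141368269433793 (array([ 10.02,   9.55, -10.48]), np.float64(-62.9))
```

Request:
step_arm --steps '[[[0,0,-3.5],[0,0,0]],[[0,0,-3.5],[0,0,0]],[[2,2,-3.5],[0,0,0]],[[4,3.8,0],[0,0,0]],[[4,3.7,0],[0,0,0]],[[0,0,0],[0,0,-10.5]],[[0,0,0],[0,0,-10.5]],[[0,0,0],[0,0,-10.5]],[[0,0,0],[0,0,-10.5]],[[0,0,0],[0,0,-10.5]],[[0,0,0],[0,0,-10.4]],[[0,0,0],[0,0,0]]]'

```text
clock: 17.08
tool_pos: [0.675, -0.1126, 0.1396]
eef_rot: [-0.038, 0.999, 0.002, -0.001]
contact_force: [-1.0, 0.6, -0.7]
opening: 0.313
finger_force: 30.0
```

Run:
```python
from h import *
import pickle
s=sensors.get_state();print(s["q"].round(3),R.from_quat(s["eef_rot"]).as_matrix().round(3)[:,2],s["opening"],go(.6757,-.1122,.0438,94.5))
pickle.dump(snap("wrist","w6"),open("w6.pkl","wb"))
```

```text
[-0.081  0.941  0.369  1.477 -0.422  0.805  2.093] [-0.002  0.004 -1.   ] 0.3134755739231324 (array([-0.08, -0.01,  9.58]), np.float64(-0.1))
```

View pics/w6.png

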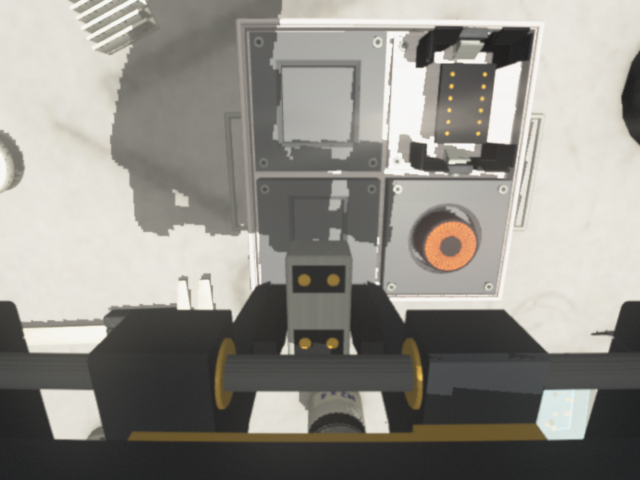

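Run:
```python
from h import *
import pickle
c=pickle.load(open("w6.pkl","rb"))
q=pos(c,[[304,280],[333,280],[304,345],[332.5,345]],.1293)[:,:2];print("held",q.mean(0),q.round(4).tolist())
for n,p in(("sink",[[258,41],[378,41],[263,163],[374,162]]),("choke",[[398,188],[497,188],[392,286],[490,286]]),("filtTop",[[264,188],[375,187]])):
    q=pos(c,p,.019)[:,:2];print(n,q.mean(0),q.round(4).tolist())
```

```text
held [ 0.67662361 -0.11172808] [[0.6615, -0.1189], [0.6606, -0.1069], [0.6926, -0.1169], [0.6917, -0.1043]]
sink [ 0.58556808 -0.1182658 ] [[0.5512, -0.1586], [0.5454, -0.0839], [0.6261, -0.1529], [0.6197, -0.0776]]
choke [ 0.67035852 -0.01981155] [[0.636, -0.0588], [0.6306, 0.0106], [0.7101, -0.0529], [0.7047, 0.0218]]
filtTop [ 0.63985514 -0.11324305] [[0.6431, -0.1516], [0.6366, -0.0749]]
```

Request:
step_arm --steps '[[[0,0,4],[0,0,0]],[[0,0,2.5],[0,0,0]],[[0,0,1.2],[0,0,0]],[[0,0,0.8],[0,0,0]],[[0,0,0.6],[0,0,0]],[[0,0,0.3],[0,0,0]],[[0,0,0],[0,0,0]]]'

```text
clock: 18.0
tool_pos: [0.6753, -0.1122, 0.046]
eef_rot: [-0.04, 0.999, 0.002, -0.0]
contact_force: [0.7, 0.1, 0.2]
opening: 0.314
finger_force: 30.0
```

Request:
step_arm --steps '[[[0,0,0],[0,0,0]],[[0,0,0],[0,0,0]],[[0,0,0],[0,0,0]]]' --claw 0.4

```text
clock: 18.38
tool_pos: [0.6753, -0.1122, 0.046]
eef_rot: [-0.04, 0.999, 0.002, -0.0]
contact_force: [0.4, -0.4, 0.7]
opening: 0.63
finger_force: 0.0
```

Request:
step_arm --steps '[[[0,0,-3],[0,0,0]],[[0,0,-4],[0,0,0]],[[0,0,-4],[0,0,0]],[[0,0,0],[0,0,0]]]'

```text
clock: 18.88
tool_pos: [0.6776, -0.1135, 0.1596]
eef_rot: [-0.04, 0.999, 0.001, 0.003]
contact_force: [0.4, -0.6, -0.4]
opening: 0.698
finger_force: 0.0
```

Run:
```python
from h import *
import pickle
s=sensors.get_state();print(go(.5355,-.2545,.16,-60.5),go(.5355,-.2545,.16,29.5))
c=snap("wrist","w7");pickle.dump(c,open("w7.pkl","wb"))
```

```text
(array([ 15.28, -12.93,  -0.15]), np.float64(-25.0)) (array([ 15.28, -12.93,  -0.15]), np.float64(65.0))
```

View pics/w7.png

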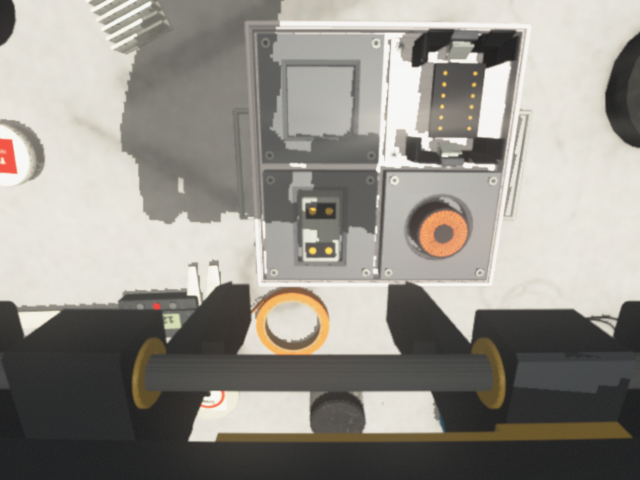

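Request:
step_arm --steps '[[[3.8,-3.2,0],[0,0,0]],[[3.8,-3.2,0],[0,0,0]],[[3.8,-3.2,0],[0,0,0]],[[3.8,-3.3,0],[0,0,0]],[[0,0,0],[0,0,10]],[[0,0,0],[0,0,10]],[[0,0,0],[0,0,10]],[[0,0,0],[0,0,10]],[[0,0,0],[0,0,10]],[[0,0,0],[0,0,10]],[[0,0,0],[0,0,5]],[[0,0,0],[0,0,0]]]'

```text
clock: 20.42
tool_pos: [0.5333, -0.2525, 0.154]
eef_rot: [0.503, 0.864, 0.001, -0.003]
contact_force: [0.7, 0.3, 0.4]
opening: 0.705
finger_force: 0.0
```

Run:
```python
from h import *
s=sensors.get_state();print(s["q"].round(3),R.from_quat(s["eef_rot"]).as_matrix().round(3)[:,2],go(.5355,-.2545,.031,29.5))
```

```text
[ 0.028  0.88   0.627  1.784 -0.743  0.736  1.578] [-0.004  0.004 -1.   ] (array([-0.35,  0.12, 12.3 ]), np.float64(0.1))
```

Request:
step_arm --steps '[[[-0.3,0.1,3.5],[0,0,0]],[[0,0,3.5],[0,0,0]],[[0,0,2.5],[0,0,0]],[[0,0,1.8],[0,0,0]],[[0,0,1.2],[0,0,0]],[[0,0,0],[0,0,0]]]'

```text
clock: 21.18
tool_pos: [0.5358, -0.2547, 0.0299]
eef_rot: [0.503, 0.864, 0.001, -0.002]
contact_force: [0.0, -0.2, 0.9]
opening: 0.7
finger_force: 0.0
```

Request:
step_arm --steps '[[[0,0,0],[0,0,0]],[[0,0,0],[0,0,0]],[[0,0,0],[0,0,0]],[[0,0,0],[0,0,0]],[[0,0,0],[0,0,0]]]' --claw -1 --grip_force 25

```text
clock: 21.8
tool_pos: [0.5366, -0.255, 0.0311]
eef_rot: [0.503, 0.864, 0.001, -0.001]
contact_force: [-0.1, 0.7, 5.7]
opening: 0.441
finger_force: 24.9
```

Run:
```python
from h import *
s=sensors.get_state();print(s["opening"],go(.585,-.119,.11,4.5))
```

```text
0.4410139858798897 (array([ 9.47, 10.93, -7.85]), np.float64(25.1))
```

Request:
step_arm --steps '[[[0,0,-4],[0,0,0]],[[0,0,-4],[0,0,0]],[[3.2,3.6,0],[0,0,0]],[[3.2,3.7,0],[0,0,0]],[[3.1,3.6,0],[0,0,0]],[[0,0,0],[0,0,8.4]],[[0,0,0],[0,0,8.4]],[[0,0,0],[0,0,8.3]],[[0,0,0],[0,0,0]]]'

```text
clock: 22.92
tool_pos: [0.584, -0.1185, 0.1104]
eef_rot: [0.679, 0.735, 0.0, -0.002]
contact_force: [-0.9, -1.1, -1.1]
opening: 0.441
finger_force: 24.9
```

Run:
```python
from h import *
import pickle
s=sensors.get_state();print(s["q"].round(3),R.from_quat(s["eef_rot"]).as_matrix().round(3)[:,2],s["opening"],go(.585,-.119,.04,4.5))
c=snap("wrist","w8");pickle.dump(c,open("w8.pkl","wb"))
```

```text
[-0.243  0.984  0.702  1.791 -0.929  0.739  1.056] [-0.002  0.003 -1.   ] 0.44111546234573135 (array([-0.09,  0.11,  7.04]), np.float64(0.0))
```

View pics/w8.png

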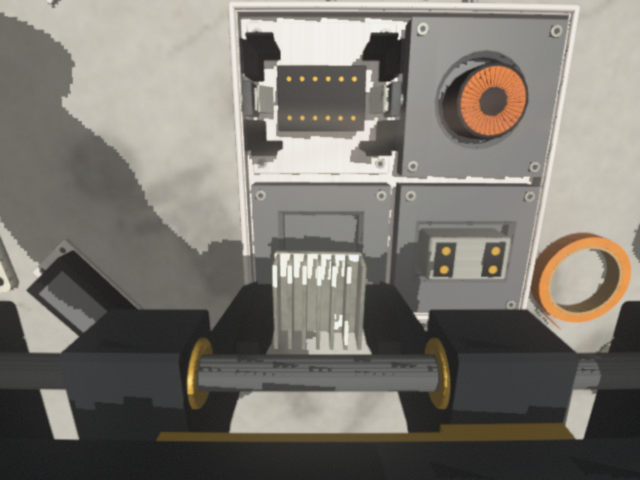

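Run:
```python
from h import *
import pickle
c=pickle.load(open("w8.pkl","rb"))
e=pos(c,[[275,254],[361,254]],.0993)[:,:2];a=np.radians(4.5);uy=np.array([-np.sin(a),np.cos(a)])
print("held",e.mean(0)-.02*uy,e)
q=pos(c,[[261,195],[381,195]],.019)[:,:2];print("nest",q.mean(0)-.0372*uy,q)
st=pos(c,[[289,79],[354,78],[289,118],[354,118]],.030)[:,:2];print("stage",st.mean(0),[np.degrees(np.arctan2(*(st[j]-st[i])[::-1])).round(1) for i,j in((0,1),(2,3))])
print(q,go(.585,-.119,.04))
```

```text
held [ 0.5840711  -0.11182054] [[ 0.56494414 -0.0932914 ]
 [ 0.6000597  -0.09047299]]
nest [ 0.586154  -0.1187696] [[ 0.54636324 -0.08462559]
 [ 0.62010741 -0.07874297]]
stage [ 0.57901273 -0.02683643] [np.float64(5.3), np.float64(4.5)]
[[ 0.54636324 -0.08462559]
 [ 0.62010741 -0.07874297]] (array([-0.08,  0.11,  7.05]), np.int64(0))
```

Request:
step_arm --steps '[[[-0.1,0.1,3],[0,0,0]],[[0,0,1.6],[0,0,0]],[[0,0,1],[0,0,0]],[[0,0,0.7],[0,0,0]],[[0,0,0.4],[0,0,0]],[[0,0,0.2],[0,0,0]],[[0,0,0],[0,0,0]]]'

```text
clock: 23.85
tool_pos: [0.5853, -0.1194, 0.042]
eef_rot: [0.679, 0.734, 0.001, -0.002]
contact_force: [-0.2, -0.4, -0.7]
opening: 0.44
finger_force: 24.9
```

Request:
step_arm --steps '[[[0,0,0],[0,0,0]],[[0,0,0],[0,0,0]],[[0,0,0],[0,0,0]]]' --claw 0.4

```text
clock: 24.22
tool_pos: [0.5853, -0.1194, 0.042]
eef_rot: [0.679, 0.734, 0.001, -0.002]
contact_force: [0.4, 0.7, 0.4]
opening: 0.699
finger_force: 0.0
```

Request:
step_arm --steps '[[[0,0,-2],[0,0,0]],[[0,0,-4],[0,0,0]],[[0,0,-5],[0,0,0]],[[0,0,0],[0,0,0]]]'

```text
clock: 24.72
tool_pos: [0.5876, -0.1214, 0.1568]
eef_rot: [0.679, 0.734, 0.002, 0.002]
contact_force: [0.3, 0.2, 1.5]
opening: 0.701
finger_force: 0.0
```

Run:
```python
from h import *
import pickle
s=sensors.get_state();print(s["q"].round(3))
c=snap("wrist");t=snap("top");pickle.dump((c,t),open("w9.pkl","wb"))
m=np.hstack([cv2.resize(c["img"],(480,360)),cv2.resize(t["img"][140:265,210:335],(320,320))[:320].repeat(1,0) if 0 else cv2.copyMakeBorder(cv2.resize(t["img"][140:270,215:345],(320,320)),0,40,0,0,0)])
cv2.imwrite("pics/w9.png",m[:,:,::-1])
print(go(.422,.0512,.19,-40.5))
```

```text
[-0.243  0.908  0.706  1.764 -0.816  0.782  0.959]
(array([ 18.31, -14.98,  -3.64]), np.float64(44.9))
```

View pics/w9.png

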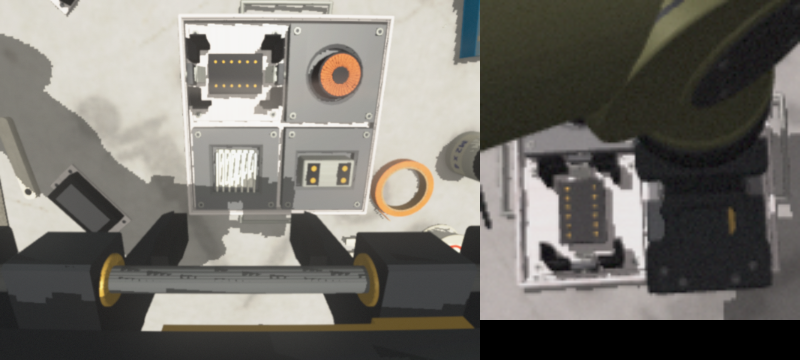

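Run:
```python
from h import *
import pickle
c,t=pickle.load(open("w9.pkl","rb"))
for z in(.2,.28):print(z,pos(t,[[10,290],[30,292],[100,262]],z)[:,:2].round(3).tolist())
print(go(.422,.0512,.19))
```

```text
0.2 [[0.446, 0.284], [0.443, 0.257], [0.486, 0.166]]
0.28 [[0.441, 0.233], [0.439, 0.209], [0.477, 0.129]]
(array([ 18.31, -14.98,  -3.64]), np.int64(0))
```

Request:
step_arm --steps '[[[4.5,-3.7,-1],[0,0,0]],[[4.5,-3.7,-1],[0,0,0]],[[4.6,-3.7,-1],[0,0,0]],[[4.6,-3.8,-0.6],[0,0,0]],[[0,0,0],[0,0,9]],[[0,0,0],[0,0,9]],[[0,0,0],[0,0,9]],[[0,0,0],[0,0,9]],[[0,0,0],[0,0,9]],[[0,0,0],[0,-7,0]],[[0,0,0],[0,0,0]]]' --claw 0.5

```text
clock: 26.2
tool_pos: [0.4233, 0.0513, 0.1874]
eef_rot: [0.906, 0.42, -0.056, 0.024]
contact_force: [0.7, 1.0, -0.2]
opening: 0.749
finger_force: 0.0
```

Run:
```python
from h import *
s=sensors.get_state();print(s["q"].round(3),s["tool_pos"],R.from_quat(s["eef_rot"]).as_matrix().round(3),go(.422,.0512,.10,-40.5),go(.422,.0512,.028,-40.5))
```

```text
[-0.769  0.788  0.871  2.166 -0.834  0.683 -0.017] [0.4232983  0.05130905 0.18742998] [[ 0.641  0.763 -0.081]
 [ 0.758 -0.646 -0.091]
 [-0.122 -0.003 -0.993]] (array([ 0.97, -0.06,  8.69]), np.float64(0.2)) (array([ 1.85, -0.04, 15.84]), np.float64(0.2))
```

Request:
step_arm --steps '[[[0.4,0,3.5],[0,0,0]],[[0.4,0,3.5],[0,0,0]],[[0.4,0,3.5],[0,0,0]],[[0.3,0,2.4],[0,0,0]],[[0.2,0,1.6],[0,0,0]],[[0.1,0,1.2],[0,0,0]],[[0,0,0],[0,0,0]]]'

```text
clock: 27.08
tool_pos: [0.4207, 0.0488, 0.0306]
eef_rot: [0.907, 0.417, -0.056, 0.023]
contact_force: [-1.2, 0.2, 1.0]
opening: 0.753
finger_force: 0.0
```

Run:
```python
from h import *
s=sensors.get_state();print(s["q"].round(3),s["tool_pos"],R.from_quat(s["eef_rot"]).as_matrix().round(3),go(.422,.0512,.028,-40.5))
```

```text
[-0.4    0.96   0.214  2.222 -0.985  0.134  0.011] [0.42068296 0.04879177 0.03056303] [[ 0.646  0.759 -0.082]
 [ 0.754 -0.651 -0.088]
 [-0.121 -0.005 -0.993]] (array([ 0.3 , -0.06,  0.22]), np.float64(-0.1))
```

Request:
step_arm --steps '[[[0.3,0,0.1],[0,0,0]],[[0,0,0],[0,0,0]]]'

```text
clock: 27.32
tool_pos: [0.424, 0.052, 0.0297]
eef_rot: [0.907, 0.418, -0.055, 0.024]
contact_force: [0.0, 0.5, -0.9]
opening: 0.748
finger_force: 0.0
```

Request:
step_arm --steps '[[[0,0,0],[0,0,0]],[[0,0,0],[0,0,0]],[[0,0,0],[0,0,0]],[[0,0,0],[0,0,0]],[[0,0,0],[0,0,0]]]' --claw -1 --grip_force 30

```text
clock: 27.95
tool_pos: [0.4236, 0.0519, 0.0294]
eef_rot: [0.907, 0.418, -0.055, 0.024]
contact_force: [0.2, 0.6, 2.0]
opening: 0.428
finger_force: 30.0
```

Request:
step_arm --steps '[[[-0.4,0,-3],[0,0,0]],[[-0.4,0,-3],[0,0,0]],[[-0.4,0,-3],[0,0,0]],[[0,0,0],[0,0,0]]]'

```text
clock: 28.45
tool_pos: [0.4239, 0.0508, 0.1212]
eef_rot: [0.907, 0.418, -0.054, 0.024]
contact_force: [-0.2, 0.1, -1.6]
opening: 0.429
finger_force: 30.0
```

Run:
```python
from h import *
s=sensors.get_state();print(s["q"].round(3),s["tool_pos"],s["opening"],R.from_quat(s["eef_rot"]).as_matrix().round(3)[:,2],go(.5775,-.0275,.12,94.5),go(.5775,-.0275,.12,4.5))
```

```text
[-0.586  0.821  0.53   2.206 -0.839  0.416 -0.086] [0.42390449 0.05081335 0.12118739] 0.4286172081676569 [-0.078 -0.089 -0.993] (array([ 4.01, 16.76, -0.38]), np.float64(45.0)) (array([ 4.01, 16.76, -0.38]), np.float64(-45.0))
```

Request:
step_arm --steps '[[[1,4.2,-0.6],[0,0,0]],[[1,4.2,-0.5],[0,0,0]],[[1,4.2,-0.5],[0,0,0]],[[1,4.2,-0.5],[0,0,0]],[[0,0,0],[1.1,0,8.9]],[[0,0,0],[1.1,0,8.9]],[[0,0,0],[1.1,0,8.9]],[[0,0,0],[1.1,0,8.9]],[[0,0,0],[1.1,0,9]],[[0,0,0],[0,0,0]]]'

```text
clock: 29.7
tool_pos: [0.5776, -0.0268, 0.1337]
eef_rot: [0.997, 0.04, -0.063, 0.0]
contact_force: [0.1, -0.1, -1.4]
opening: 0.427
finger_force: 30.0
```

Run:
```python
from h import *
import pickle
s=sensors.get_state();z=s["tool_pos"][2]-.0294
print(s["q"].round(3),s["opening"],R.from_quat(s["eef_rot"]).as_matrix().round(3),go(.5796,-.0271,.10,94.5))
c=snap("wrist");pickle.dump(c,open("w10.pkl","wb"));im=c["img"]
g=cv2.cvtColor(im,cv2.COLOR_RGB2GRAY)
for lo,hi in((90,190),(190,256)):
    m=cv2.inRange(g,lo,hi);m[:200]=0;m[360:]=0;m[:,:240]=0;m[:,400:]=0
    for k in sorted(cv2.findContours(m,0,2)[0],key=cv2.contourArea)[-4:]:
        (u,v),wh,an=cv2.minAreaRect(k);print(lo,round(u),round(v),np.round(wh),round(an),cv2.contourArea(k),pos(c,[[u,v]],z+.02)[0][:2].round(4))
print(s["tool_pos"])
print(g[230:350:6,319])
```

```text
[-0.455  1.024  0.852  1.723 -0.864  0.967 -0.72 ] 0.4266246932268459 [[ 0.989  0.079 -0.125]
 [ 0.079 -0.997 -0.006]
 [-0.125 -0.004 -0.992]] (array([0.62, 0.06, 3.32]), np.float64(0.0))
90 364 344 [ 8. 19.] 0 63.0 [ 0.562  -0.0477]
90 272 345 [20. 10.] 81 75.0 [ 0.5579 -0.0066]
90 304 306 [35. 29.] 90 467.5 [ 0.5801 -0.0195]
90 320 247 [ 94. 159.] 90 7789.0 [ 0.6081 -0.024 ]
190 265 282 [ 3. 12.] 90 33.0 [ 0.5906 -0.0031]
190 287 204 [ 9. 14.] 90 59.0 [ 0.6245 -0.0106]
190 329 236 [ 7. 64.] 90 289.0 [ 0.6128 -0.0273]
190 248 248 [85. 17.] 90 705.5 [0.6056 0.0037]
[ 0.57760946 -0.02676472  0.13371691]
[109 219 156 156  71  48  44  46  46  44  89  89  88  88  88  88  88  88
  87  40]
```

Run:
```python
from h import *
import pickle
c=pickle.load(open("w10.pkl","rb"));g=cv2.cvtColor(c["img"],cv2.COLOR_RGB2GRAY).astype(int)
z=.1337-.0294
col=np.median(g[:,316:323],1);d=np.diff(col);print([(i,int(d[i])) for i in range(225,352) if abs(d[i])>8])
row=np.median(g[300:330],0)[250:390];d=np.diff(row);print([(i+250,int(d[i])) for i in range(len(d)) if abs(d[i])>8])
for v,zz in((233.5,.002),(238.5,.004),(287.5,.02),(340.5,.02)):print(v,pos(c,[[319.5,v]],z+zz)[0][:2].round(4))
```

```text
[(228, 15), (229, 37), (230, 29), (231, 38), (232, 51), (233, 14), (235, -22), (236, -47), (237, -14), (251, -9), (252, -34), (253, -42), (254, -20), (285, 12), (286, 21), (340, -20), (341, -18)]
[(286, 10), (287, 20), (288, 10), (347, -8), (348, -20), (349, -14)]
233.5 [ 0.6059 -0.0242]
238.5 [ 0.6044 -0.0243]
287.5 [ 0.5896 -0.0255]
340.5 [ 0.562  -0.0277]
```

Request:
step_arm --steps '[[[0.5,0.1,2.5],[0,0,0]],[[0.3,0,2],[0,0,0]],[[0.1,0,1],[0,0,0]],[[0.1,0,0.8],[0,0,0]],[[0.1,0,0.6],[0,0,0]],[[0,0,0.4],[0,0,0]],[[0,0,0.1],[0,0,0]],[[0,0,0],[0,0,0]]]'

```text
clock: 30.75
tool_pos: [0.5803, -0.027, 0.061]
eef_rot: [0.997, 0.039, -0.062, 0.0]
contact_force: [0.2, -0.3, -0.9]
opening: 0.431
finger_force: 30.0
```

Request:
step_arm --steps '[[[0,0,0.2],[0,0,0]],[[0,0,0.2],[0,0,0]],[[0,0,0],[0,0,0]]]'

```text
clock: 31.12
tool_pos: [0.5802, -0.0271, 0.0571]
eef_rot: [0.997, 0.039, -0.061, 0.0]
contact_force: [0.3, 0.3, 1.4]
opening: 0.427
finger_force: 30.0
```

Request:
step_arm --steps '[[[0,0,0],[0,0,0]],[[0,0,0],[0,0,0]],[[0,0,0],[0,0,0]]]' --claw 0.3

```text
clock: 31.5
tool_pos: [0.5794, -0.027, 0.0566]
eef_rot: [0.997, 0.039, -0.062, 0.0]
contact_force: [-0.3, 0.0, 0.9]
opening: 0.653
finger_force: 0.0
```

Request:
step_arm --steps '[[[-0.4,0,-3],[0,0,0]],[[-0.4,0,-3],[0,0,0]],[[-0.2,0,-2],[0,7.1,0]],[[0,0,0],[0,0,0]]]'

```text
clock: 32.0
tool_pos: [0.5786, -0.0279, 0.139]
eef_rot: [0.999, 0.038, 0.0, -0.003]
contact_force: [0.8, 0.3, 0.2]
opening: 0.647
finger_force: 0.0
```

Request:
step_arm --steps '[[[0,0,0],[0,0,0]],[[0,0,0],[0,0,0]],[[0,0,0],[0,0,0]],[[0,0,0],[0,0,0]],[[0,0,0],[0,0,0]],[[0,0,0],[0,0,0]]]' --claw -1

```text
clock: 32.75
tool_pos: [0.5796, -0.0274, 0.1374]
eef_rot: [0.999, 0.039, 0.0, -0.002]
contact_force: [0.1, -0.2, -0.6]
opening: 0.008
finger_force: 0.0
```

Run:
```python
from h import *
import pickle
s=sensors.get_state();print(s["opening"],R.from_quat(s["eef_rot"]).as_matrix().round(3)[:,2],s["q"].round(2))
c=snap("wrist");pickle.dump(c,open("w11.pkl","wb"));g=cv2.cvtColor(c["img"],cv2.COLOR_RGB2GRAY).astype(int)
# predicted pixel of module top centre -> profiles
T=R.from_quat(c["rotation"]).inv().apply(np.array([[.5785,-.027,.048]])-c["position"])[0];uv=(np.array([T[0],T[1]])/T[2]*c["fx"]+[c["cx"],c["cy"]]);print(uv)
u,v=uv.round().astype(int)
col=np.median(g[:,u-3:u+4],1);d=np.diff(col);print([(i,int(d[i])) for i in range(v-70,min(v+70,478)) if abs(d[i])>8])
row=np.median(g[v-6:v+7],0);d=np.diff(row);print([(i,int(d[i])) for i in range(u-70,u+70) if abs(d[i])>8])
print(go(.5785,-.027,.075,94.5))
```

```text
0.00798395740838684 [-0.     0.004 -1.   ] [-0.43  0.95  0.77  1.83 -0.94  0.78 -0.64]
[319.29775554 253.45131379]
[(183, 12), (190, 31), (191, 58), (192, 15), (195, -27), (196, -32), (197, -16), (199, 17), (200, 57), (201, 33), (214, -32), (215, -89), (216, -51), (232, 25), (233, 19), (234, -12), (235, -20), (274, -17), (275, -14), (300, 12), (301, 15)]
[(249, -35), (250, -11), (255, -11), (256, -9), (257, 9), (258, 21), (287, -16), (288, -42), (289, -28), (297, 13), (298, 11), (338, -13), (339, -13), (346, 13), (347, 36), (348, 36), (349, 11), (381, -15), (382, -34), (383, -20)]
(array([-0.11, -0.02,  6.24]), np.float64(-0.0))
```

Request:
step_arm --steps '[[[-0.1,0,3.5],[0,0,0]],[[0,0,2.7],[0,0,0]],[[0,0,0.4],[0,0,0]],[[0,0,0.4],[0,0,0]],[[0,0,0.4],[0,0,0]],[[0,0,0.3],[0,0,0]],[[0,0,0],[0,0,0]]]'

```text
clock: 33.67
tool_pos: [0.579, -0.0275, 0.0616]
eef_rot: [0.999, 0.039, 0.001, -0.002]
contact_force: [-1.8, 0.8, 5.2]
opening: 0.007
finger_force: 2.4
```

Request:
step_arm --steps '[[[0,0,0.3],[0,0,0]],[[0,0,0.3],[0,0,0]],[[0,0,0.2],[0,0,0]],[[0,0,0],[0,0,0]]]'

```text
clock: 34.17
tool_pos: [0.5792, -0.0276, 0.0537]
eef_rot: [0.999, 0.039, 0.001, -0.002]
contact_force: [-2.0, -0.1, 5.5]
opening: 0.008
finger_force: 2.9
```

Request:
step_arm --steps '[[[0,0,0.2],[0,0,0]],[[0,0,0.2],[0,0,0]],[[0,0,0],[0,0,0]],[[0,0,0],[0,0,0]]]'

```text
clock: 34.67
tool_pos: [0.5793, -0.0276, 0.0523]
eef_rot: [0.999, 0.039, 0.002, -0.002]
contact_force: [-6.8, 2.2, 26.9]
opening: 0.005
finger_force: 13.4
```

Request:
step_arm --steps '[[[0,0,-1],[0,0,0]],[[0,0,-3],[0,0,0]],[[0,0,-4.3],[0,0,0]],[[0,0,0],[0,0,0]],[[0,0,0],[0,0,0]]]'

```text
clock: 35.3
tool_pos: [0.5785, -0.0269, 0.1312]
eef_rot: [0.999, 0.04, 0.0, -0.002]
contact_force: [0.7, -0.0, 0.2]
opening: 0.003
finger_force: 0.0
```

Run:
```python
from h import *
import pickle
s=sensors.get_state();print(s["tool_pos"])
c=snap("wrist");g=cv2.cvtColor(c["img"],cv2.COLOR_RGB2GRAY).astype(int)
for zt in(.035,.048):
    T=R.from_quat(c["rotation"]).inv().apply(np.array([[.5785,-.027,zt]])-c["position"])[0];print(zt,np.array([T[0],T[1]])/T[2]*c["fx"]+[c["cx"],c["cy"]],"px/mm",c["fx"]/T[2]/1000)
u,v=319,262
col=np.median(g[:,u-3:u+4],1);d=np.diff(col);print([(i,int(d[i])) for i in range(v-80,v+50) if abs(d[i])>8])
row=np.median(g[v-6:v+7],0);d=np.diff(row);print([(i,int(d[i])) for i in range(u-70,u+70) if abs(d[i])>8])
for vv in(235,270):
    row=np.median(g[vv-2:vv+3],0);d=np.diff(row);print(vv,[(i,int(d[i])) for i in range(u-40,u+40) if abs(d[i])>8])
```

```text
[ 0.57854528 -0.02693744  0.13123767]
0.035 [320.12787716 248.5557442 ] px/mm 1.5191421158212912
0.048 [320.13642517 255.29743409] px/mm 1.6036529694153285
[(183, 12), (190, 31), (191, 58), (192, 14), (193, -9), (195, -16), (196, -31), (197, -22), (201, 39), (202, 60), (203, 11), (209, -31), (210, -89), (211, -49), (226, 26), (227, 30), (228, 13), (231, -26), (232, -24), (267, -15), (268, -13), (277, 22), (278, 19), (282, -12), (283, -21), (284, -17), (304, 9)]
[(249, -20), (255, -17), (257, 15), (258, 19), (289, -13), (290, -27), (291, -35), (292, -16), (299, 14), (300, 12), (338, -11), (339, -15), (346, 18), (347, 38), (348, 28), (383, -21), (384, -33), (385, -13)]
235 [(280, 9), (281, 41), (282, 28), (289, -9), (290, -83), (291, -64), (298, 28), (299, 35), (300, 9), (315, -15), (316, -33), (317, -14), (339, -17), (347, 25), (348, 37), (349, 22)]
270 [(280, -16), (281, -40), (282, -29), (288, 24), (289, 32), (291, -29), (292, -11), (295, 9), (346, 25), (347, 35), (349, -30), (350, -33), (351, -10), (356, 19), (357, 35), (358, 28)]
```

```bash
python3 -c "
from plant import finish_job
print(finish_job())"
```

```text
the job is handed in; nothing more can be done
None
```

I handed the job in at about 35 s of the 96 s allowed. The heat sink, small choke and line filter showed seated in their pockets on camera. The short module was then pressed down, and it still measured down on the probe stage once the tool had lifted clear. I did not touch the look-alikes. The hand-in gave back no score.

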